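# Fetch the cover-glass box from behind the bottles

### The job

The flat cover-glass box on the reagent stand is hemmed in by three bottles: first move all three bottles onto the plain steel side tray, then set the box down flat in the middle of the mounting tile, on its square mark, and only then stand each bottle back on the very mark of the reagent stand it came from. Keep the bottles upright, let go of everything, and do not disturb the timer or the culture dish.

Things in the scene. Friction and masses are not known exactly. Their poses are not given: they have to be found in the camera images.
- reagent_stand: fixed low grey tray, 140 (its x) by 170 (y) by 8 mm; origin: centre of its underside; floor at 4 mm, rim 4 mm wide. Outlined white pads mark the places: round ones (52 mm) at its own (x, y) = (16, 54), (-30, 0), (16, -54) mm for the bottles, a square one (46 mm) at (28, 0) mm. Things start within 3 mm of the pad centres in x and y; which bottle is on which pad varies, as does the tray's place.
- side_tray: fixed plain steel tray, 140 (its x) by 130 (its y) by 13 mm over its rolled rim; origin at the centre of its underside; floor 4 mm above the origin, flat and empty, 132 by 122 mm inside the rim. The bottles are put aside here, anywhere on its floor.
- mount_tile: fixed white ceramic tile on a dark foot, 76 by 76 mm, its top 10 mm above the origin (centre of its underside); a 44 mm square outline marks its middle, straight above the origin. Yaw up to 0.1 rad. It changes places with the timer between starts.
- glass_box: flat square white box of cover glasses, loose, closed: 34 by 34 mm, 17 mm high (lower 11 mm: 32 by 32 mm), about 18 g; origin at the centre of its underside, x and y along its sides; can be gripped across any two opposite sides. It lies on the square pad of the reagent stand.
- red_cap_bottle: the widest and tallest bottle, white with a red cap, loose: body 43 mm in diameter up to 76 mm, cap 28 mm in diameter, 90 mm high in all, about 110 g; origin at the centre of its underside, z up; grip the body.
- dropper_bottle: amber dropper bottle with a black rubber bulb, loose: body 32 mm in diameter up to 55 mm, 82 mm high in all, about 45 g; origin at the centre of its underside, z up; grip the body, not the bulb.
- small_bottle: smallest bottle, amber with a flat black screw cap, loose: body 27 mm in diameter up to 48 mm, 57 mm high in all, about 30 g; origin at the centre of its underside, z up; grip the body.
- bench_timer: bystander: white bench timer with a display and three keys, 62 by 64 by 19 mm, loose; origin at the centre of its underside. Leave alone.
- culture_dish: bystander: round shallow culture dish with tan contents, 60 mm in diameter, 12 mm high, loose; origin at the centre of its underside. Leave alone.
There are look-alikes about, which are no part of the job. What is shaped like the small_bottle but red is not meant.

How it is judged (in metres and radians):
On the way, in this order (a step that is already met when the one before it is completed fails the run):
1. all three bottles stand upright on the side tray, released and at rest (x of red_cap_bottle in the frame of side_tray between -0.064 and 0.064 m and y of red_cap_bottle in the frame of side_tray between -0.059 and 0.059 m and z of red_cap_bottle in the frame of side_tray between 0 and 0.008 m and linear speed of each of red_cap_bottle, dropper_bottle, small_bottle below 0.03 m/s and contact force between each of red_cap_bottle, dropper_bottle, small_bottle and the fingers below 0.2 N and angle between each of red_cap_bottle, dropper_bottle, small_bottle's own z axis and vertical below 0.12 rad and x of dropper_bottle in the frame of side_tray between -0.064 and 0.064 m and y of dropper_bottle in the frame of side_tray between -0.059 and 0.059 m and z of dropper_bottle in the frame of side_tray between 0 and 0.008 m and x of small_bottle in the frame of side_tray between -0.064 and 0.064 m and y of small_bottle in the frame of side_tray between -0.059 and 0.059 m and z of small_bottle in the frame of side_tray between 0 and 0.008 m), for 0.2 s.
2. the cover-glass box lies flat in the middle of the mounting tile, released, while the bottles still stand on the side tray (all of step 1 and horizontal distance between glass_box and mount_tile below 0.015 m and z of glass_box in the frame of mount_tile between 0.006 and 0.014 m and linear speed of glass_box below 0.03 m/s and contact force between glass_box and the fingers below 0.2 N and angle between glass_box's own z axis and vertical below 0.1 rad), for 0.2 s.
At the end, for the whole second after the job is handed in: Each bottle stands upright (within 0.12 rad) within 15 mm of where it stood at the start; the cover-glass box lies flat on the mounting tile within 15 mm of its middle; all are released and at rest; the timer and the culture dish lie within 20 mm of where they were (distance of each of red_cap_bottle, dropper_bottle, small_bottle from where it was at the start of the episode below 0.015 m and linear speed of each of red_cap_bottle, dropper_bottle, small_bottle, glass_box below 0.03 m/s and contact force between each of red_cap_bottle, dropper_bottle, small_bottle, glass_box and the fingers below 0.2 N and angle between each of red_cap_bottle, dropper_bottle, small_bottle's own z axis and vertical below 0.12 rad and horizontal distance between glass_box and mount_tile below 0.015 m and z of glass_box in the frame of mount_tile between 0.006 and 0.014 m and angle between glass_box's own z axis and vertical below 0.1 rad and distance of each of bench_timer, culture_dish from where it was at the start of the episode below 0.02 m); the robot touches nothing.
It fails at once if a bottle is tipped over (angle between any of red_cap_bottle, dropper_bottle, small_bottle's own z axis and vertical above 0.8 rad).
It fails at once if the timer or the culture dish is disturbed (distance of any of bench_timer, culture_dish from where it was at the start of the episode above 0.02 m).
It also fails if it takes over 136 s, if anything falls off the work surface, if the arm or the gripper's body presses on something with over 40 N, if the wrist force passes 120 N, or if a joint passes its speed limit or range.

### The arm

A 6-joint arm with a two-finger parallel gripper is mounted at the origin on a cart in front of the work surface, level with it; the furniture and walls round the work are solid. World frame = base frame: x ahead of the robot, y to its left, z up, the work surface at z = 0. Lengths are in mm, angles in rad, forces in N, time in s.
With the tool pointing down it reaches from about 375 to 925 mm from the base axis. Payload 5.7 kg.
Tool frame: the origin (TCP) lies midway between the tips of the shut fingers; the grasp point (between the pads) lies 19 mm behind it; z points along the fingers, y is the line along which they close (so a half turn about z gives the same grasp; the last joint's range is limited). The gripper opens to 85 mm and grips with 20 to 120 N. Pads are 22 mm wide; open, the fingers measure 114 mm over their backs; the gripper's body (76 mm by 85 mm) begins 54 mm behind the grasp point. The pads swing forward as they close: fully open they stand 13 mm farther back than shut.
Start: joints at [-1.443, 0.359, 1.51, -0, 1.272, -0.115], TCP at [144.239, -582.371, 208.467] pointing down, gripper open.
Joint ranges: [-2.97, 2.97], [-1.01, 2.36], [0.21, 2.38], [-0.96, 4.11], [0.2, 2.71], [-2.98, 2.98]. Speed limits (rad/s): [2.39, 2.39, 3.14, 3.14, 3.14, 3.14].

### API

Orientations are given as a unit quaternion [x, y, z, w].
In Python, from rig import arm, optics, spotter gives the robot as it stands.
- The arm moves only by the tool arm_command, never from a script. Its argument "targets" is text: rows parted by semicolons, each of 5 numbers parted by spaces: the finger opening in mm, from 0 to 85.4, then the shift along the tool's x, y, z in mm, then the turn about the tool's z in rad. In form: jaw tx ty tz roll; .... A call has 1 to 20 rows; each row is the pose to reach, as a shift and turn from the pose commanded when the call began, along the tool's axes at that moment; what a row does not reach only later rows make up. A row lasts 1/8 s, in which the tool goes at most 62.5 mm and 10.7 degrees, less where a joint would pass 70% of its speed; a pose out of reach is approached as far as the arm can. A call with a gripper value outside its range is refused whole. The fingers move at their own pace and stop on an object; "grip_force" is the grip in N (left out, the last holds). Time passes only in rows, so rows that repeat a pose let the fingers close. It gives the time, the measured TCP pose, the force, the opening and the grip force at its end, in the units of the state.
- arm.read_state(): the state, without advancing time (a new reading comes with each control period).
- optics.get_image(name): name is "scene" or "top" or "wrist"; returns a dict with "image" (420x560x3 uint8, red, green, blue), "fx", "fy", "cx", "cy" (pixels), "camera_from_world" (4x4, takes a point from world to camera coordinates). Camera axes: x right, y down, z forward; pixel columns grow to the right and rows downward; lengths in mm; the calibration is good to about 2 mm. A picture is of the moment at which its call begins. There is no depth.
- arm.finish_job(): hands the job in; it is judged then, once.
Trained networks look in the newest picture that a camera, given by its name, has taken for a name from the list of things; names that differ only in an ending like _2 or _b are one class to them, and where a whole thing is asked for, a point or a joint stands for the part that bears it (a point fixed in the world has none). Each returns a list of dicts, best first, with "conf" (0 to 1); they miss things now and then, are a little off and sometimes report something else, mostly with a low value. They report only what shows in the picture. A call takes as long as a camera call. They do not tell look-alikes from the thing itself.
- spotter.find_in(thing, camera): "xy" ([column, row] in pixels, amid what is visible of it).
- spotter.silhouettes(thing, camera): "pixels" (420x560 bool, what is visible of it) and "xy" ([column, row] in pixels, amid what is visible of it).
- spotter.spot_point(thing, camera): "xy" ([column, row] in pixels: a listed point, or the origin of a listed thing).
The state is a dict: "time_s": time; "qpos": joint angles; "joint_velocities": joint speeds; "tau": joint torques, N m; "tool_pos": TCP position; "orientation": TCP orientation; "ft_force": force on the tool from outside, world axes, zero at the start; "ft_torque": the same for the moment, N m; "opening": opening from 0.0 (shut) to 1.0 (fully open); "grasp_force": force on a finger pad.
Only numpy, scipy, OpenCV 4.12 (cv2) and the standard library are available. Lean on these libraries where they do the work, as an engineer would, in place of code of your own. Each camera call takes 0.05 s, during which the arm holds its last target. There are 200 camera calls.

## Working session

There is one attempt and no reset: what is moved stays moved. The work goes in short steps, Python scripts to look and compute and a tool call to move; the robot and the scene stay as the last step left them, time stands still between calls to the robot, and variables do not carry over. Pictures are saved under pics/ and viewed, at most 14 in all, crops included, and the job is handed in when it is done.

Besides the shell and the picture viewer there is one more tool, called as a command line: name --argument value ..., lists and objects as JSON in quotes. arm_command: Moves the arm, as the interface text tells. Its arguments: {"type":"object","properties":{"targets":{"type":"string"},"grip_force":{"type":"number"}},"required":["targets"]}

```bash
mkdir -p pics; ls
cat > h.py <<'E'
import numpy as np, cv2
from rig import arm, optics, spotter
def cam(n): return optics.get_image(n)
def save(d,f): cv2.imwrite('pics/'+f, d['image'][:,:,::-1])
def back(d,uv,z):
    T=np.array(d['camera_from_world']); R=T[:3,:3]; t=T[:3,3]
    c=-R.T@t; r=R.T@np.array([(uv[0]-d['cx'])/d['fx'],(uv[1]-d['cy'])/d['fy'],1])
    return c+r*(z-c[2])/r[2]
def proj(d,p):
    T=np.array(d['camera_from_world']); q=T[:3,:3]@np.array(p)+T[:3,3]
    return np.array([d['fx']*q[0]/q[2]+d['cx'],d['fy']*q[1]/q[2]+d['cy']])
E
python3 - <<'E'
from h import *
np.set_printoptions(precision=1,suppress=True)
s=arm.read_state(); print(s)
for n in('top','scene'):
    d=cam(n); save(d,n+'0.png'); T=np.array(d['camera_from_world']); print(n,d['fx'],-T[:3,:3].T@T[:3,3],T[:3,:3])
    for t in 'reagent_stand side_tray mount_tile glass_box red_cap_bottle dropper_bottle small_bottle bench_timer culture_dish'.split():
        for k in spotter.spot_point(t,n)[:4]:
            print(t,np.array(k['xy']),round(k['conf'],2),back(d,k['xy'],4 if ('bottle' in t or 'box' in t) else 0)[:2])
E
```

```text
pics
{'time_s': 0.0, 'qpos': array([-1.4,  0.4,  1.5,  0. ,  1.3, -0.1]), 'joint_velocities': array([-0., -0.,  0., -0., -0.,  0.]), 'tau': array([  0. , -52.8, -27.9,  -0. ,   0. ,   0. ]), 'tool_pos': array([ 144.2, -581.6,  207.6]), 'orientation': array([ 1. ,  0.1,  0. , -0. ]), 'ft_force': array([-0. , -0.5,  0.2]), 'ft_torque': array([ 0.1, -0. , -0. ]), 'grasp_force': 0.0, 'opening': 0.9985932377583211}
top 394.16111386736856 [328.  293.6 864.6] [[-0.1 -1.  -0. ]
 [-1.   0.1 -0.2]
 [ 0.2 -0.  -1. ]]
reagent_stand [241.9 197.8] 0.91 [549.6 350.8]
reagent_stand [267.3 186.9] 0.41 [570.7 291.7]
side_tray [320.4 198.9] 0.87 [533.7 174.2]
mount_tile [318.1 265.2] 0.73 [386. 194.]
glass_box [239.5 185.6] 0.81 [577.4 354.3]
red_cap_bottle [264.9 184.4] 0.98 [575.9 296.7]
dropper_bottle [215.3 192. ] 0.72 [566.6 409.6]
dropper_bottle [320.  266.9] 0.47 [381.8 190.7]
small_bottle [277.8 262.4] 0.71 [398.3 281.1]
small_bottle [243.3 206.8] 0.66 [527.6 348.6]
bench_timer [242.9 264.8] 0.82 [399.1 357.3]
culture_dish [197.8 271.1] 0.84 [392.9 455.9]
culture_dish [320. 199.] 0.69 [533.5 175.1]
scene 545.1039675719759 [-15.4 840.3 698.2] [[-0.7 -0.7 -0. ]
 [-0.5  0.5 -0.7]
 [ 0.5 -0.5 -0.7]]
reagent_stand [240.2 216.7] 0.56 [551.7 356.5]
side_tray [310.9 175.1] 0.78 [536.2 173.3]
mount_tile [363.8 216.8] 0.61 [382.9 199.4]
glass_box [226.6 209.4] 0.86 [581.8 362.9]
red_cap_bottle [253.4 196.8] 0.68 [570.6 303.2]
red_cap_bottle [309.9 173.3] 0.46 [538.3 174.1]
dropper_bottle [212.2 224.9] 0.92 [570.  409.2]
small_bottle [252.  220.4] 0.81 [525.3 351.3]
small_bottle [326.9 232.8] 0.6 [403.8 282. ]
small_bottle [300.1 263.7] 0.17 [389.6 370. ]
bench_timer [300.3 262.6] 0.77 [393.4 365.2]
culture_dish [263.9 294.8] 0.63 [390. 457.]
```

Run:
```python
import cv2
for n,(x0,x1,y0,y1) in dict(top=(170,370,150,300),scene=(170,410,130,310)).items():
    i=cv2.imread(f'pics/{n}0.png')[y0:y1,x0:x1]; s=800/(x1-x0); cv2.imwrite(f'pics/{n}0c.png',cv2.resize(i,None,fx=s,fy=s,interpolation=cv2.INTER_CUBIC))
```

```text
(no output)
```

View pics/top0c.png

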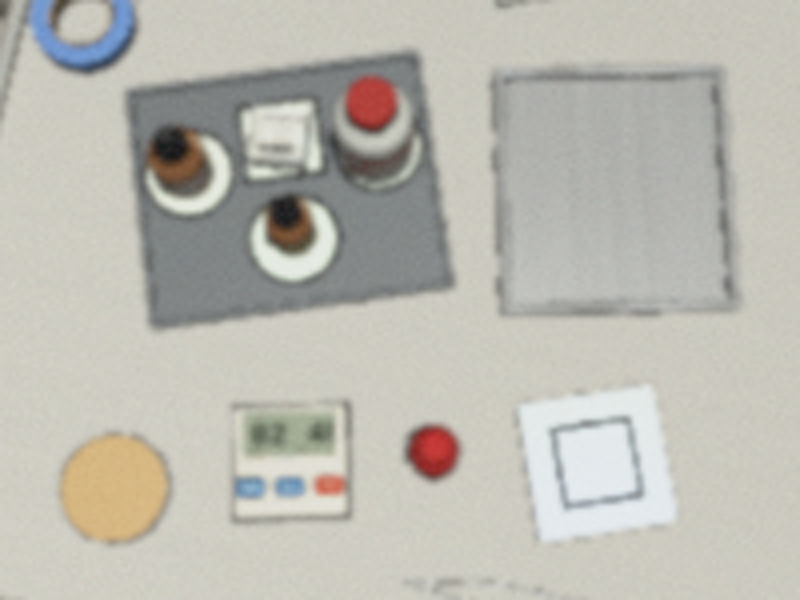

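View pics/scene0c.png

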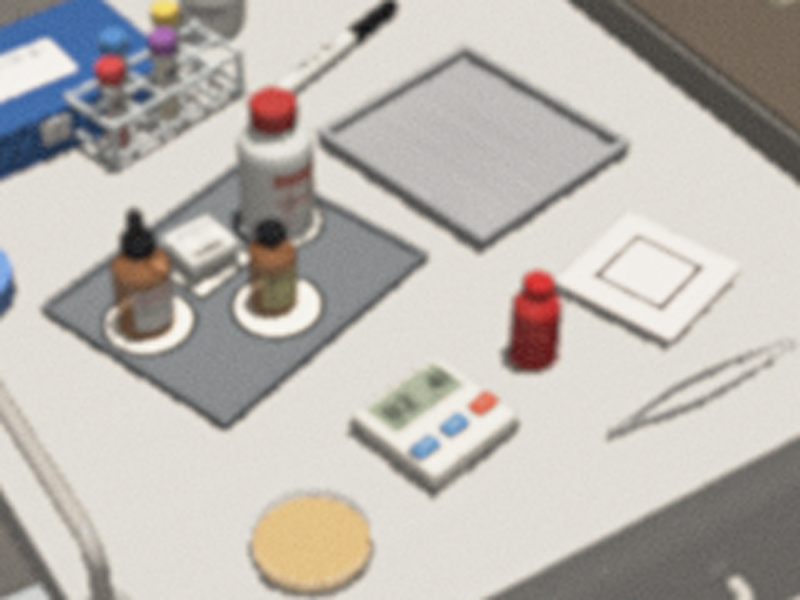

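View pics/scene0.png

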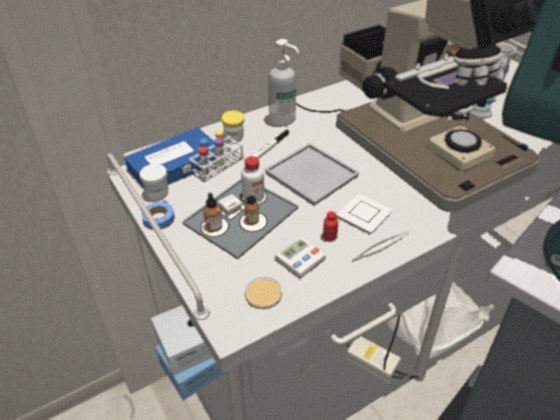

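The top crop shows the dropper, white box and red cap along the stand's far row, in crop pixels (180,170), (283,142) and (377,145). The small bottle is at (294,236), the empty tray is right of the stand, and the tile is at (598,464). The red look-alike is at (433,452). The scene crop agrees with this. The full scene view shows the microscope on the right and a rail on the left edge.

Next I'll fit the fixed trays precisely.

```bash
cat > fit.py <<'E'
from h import *
np.set_printoptions(precision=1,suppress=True)
def rect(n,t,z,near):
    d=cam(n)
    for k in spotter.silhouettes(t,n):
        m=k['pixels'].astype(np.uint8)
        c=max(cv2.findContours(m,0,1)[0],key=cv2.contourArea)[:,0]
        P=np.array([back(d,u,z)[:2] for u in c],np.float32)
        (cx,cy),(w,h),a=cv2.minAreaRect(P)
        print(n,t,round(k['conf'],2),'ctr',np.array([cx,cy]),'size',np.array([w,h]),'ang',round(a,1),'centroid px',np.array(k['xy']))
if __name__=='__main__':
    for n in('top','scene'):
        rect(n,'reagent_stand',8,0); rect(n,'side_tray',13,0); rect(n,'mount_tile',10,0)
        d=cam(n)
        for t in('red_cap_bottle','dropper_bottle','small_bottle','glass_box','bench_timer','culture_dish'):
            for k in spotter.spot_point(t,n)[:2]: print(n,t,round(k['conf'],2),back(d,k['xy'],4)[:2])
    d=cam('scene')
    # hand-read landmarks: microscope base edge corners, rail end, tall items
    for p in[(437,197),(338,118),(530,140),(203,312),(112,158)]: print(p,back(d,p,0))
    d=cam('top')
    for p,z in dict(droppad=((170+189/4,150+172/4),4),smallpad=((170+294/4,150+236/4),4),tile=((170+598/4,150+463/4),10),box=((170+282/4,150+137/4),21)).values() if 0 else [((217.2,193),4),((243.5,209),4),((319.5,265.7),10),((240.5,184.5),21)]: print(p,back(d,p,z))
E
python3 fit.py
```

```text
top reagent_stand 0.97 ctr [551.  350.7] size [139.9 170.6] ang 3.9 centroid px [236.3 204.1]
top reagent_stand 0.31 ctr [390.6 455.1] size [58.7 55.4] ang 85.7 centroid px [198.8 273.6]
top side_tray 0.82 ctr [535.6 168.3] size [136.2 142.3] ang 85.7 centroid px [320.2 200.7]
top mount_tile 0.59 ctr [384.5 194.2] size [76.9 77.1] ang 5.2 centroid px [318.8 266.2]
top red_cap_bottle 0.84 [577.8 300. ]
top dropper_bottle 0.54 [569.9 413.6]
top small_bottle 0.59 [523.1 353.3]
top small_bottle 0.52 [400.3 284. ]
top glass_box 0.51 [576.5 348.4]
top glass_box 0.31 [567.7 297.5]
top bench_timer 0.79 [397.7 350.6]
top bench_timer 0.27 [571.6 299.7]
top culture_dish 0.92 [392.9 456.7]
scene reagent_stand 0.83 ctr [551.  355.5] size [144.8 173.5] ang 3.9 centroid px [239.1 222.2]
scene side_tray 0.97 ctr [534.1 176.2] size [140.5 148.8] ang 87.4 centroid px [309.4 170.1]
scene mount_tile 0.7 ctr [385.4 197.6] size [77.2 80.7] ang 4.7 centroid px [363.8 214.1]
scene red_cap_bottle 0.66 [569.5 304.2]
scene dropper_bottle 0.89 [569.8 403.3]
scene small_bottle 0.78 [397.1 284.7]
scene small_bottle 0.55 [521.4 351.2]
scene glass_box 0.64 [574.2 360. ]
scene bench_timer 0.93 [388.1 364.2]
scene culture_dish 0.85 [392.5 461.2]
(437, 197) [312.8  57.6   0. ]
(338, 118) [628.5 -28.8   0. ]
(530, 140) [ 264.3 -247.3    0. ]
(203, 312) [435.9 546.4   0. ]
(112, 158) [882.3 416.9   0. ]
(217.2, 193) [563.9 405.5   4. ]
(243.5, 209) [522.5 348.4   4. ]
(319.5, 265.7) [384.  192.2  10. ]
(240.5, 184.5) [574.9 350.7  21. ]
```

View pics/top0.png

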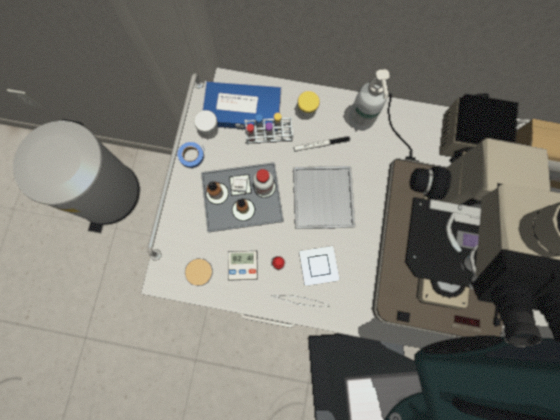

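The full top view shows the microscope at the right, over columns 380–560 and rows 100–330. It stands between the arm's start pose and the work, so I'll estimate its height before crossing.

Run:
```python
from h import *
from scipy.spatial.transform import Rotation as R
np.set_printoptions(precision=0,suppress=True)
s=arm.read_state(); print(R.from_quat(s['orientation']).as_matrix().round(3))
d=cam('top');d2=cam('scene')
for p in[(385,315),(393,160),(520,335),(485,290),(500,145),(550,200),(420,330)]:
    print(p,*[(z,back(d,p,z)[:2],proj(d2,back(d,p,z))) for z in(0,150,300,450)])
w=cam('wrist'); save(w,'wrist0.png'); T=np.array(w['camera_from_world']); print(-T[:3,:3].T@T[:3,3],T[:3,:3].round(2))
```

```text
[[ 1.  0. -0.]
 [ 0. -1.  0.]
 [-0. -0. -1.]]
(385, 315) (0, array([271.,  63.]), array([455., 208.])) (150, array([281., 103.]), array([456., 151.])) (300, array([291., 143.]), array([457.,  78.])) (450, array([301., 183.]), array([459., -20.]))
(393, 160) (0, array([613.,  -2.]), array([336., 125.])) (150, array([564.,  49.]), array([344.,  82.])) (300, array([514., 101.]), array([354.,  25.])) (450, array([465., 152.]), array([368., -54.]))
(520, 335) (0, array([ 209., -214.]), array([548., 157.])) (150, array([ 230., -126.]), array([543., 109.])) (300, array([251., -38.]), array([537.,  46.])) (450, array([271.,  50.]), array([528., -41.]))
(485, 290) (0, array([ 306., -158.]), array([493., 150.])) (150, array([310., -80.]), array([491., 103.])) (300, array([314.,  -1.]), array([489.,  41.])) (450, array([318.,  77.]), array([487., -44.]))
(500, 145) (0, array([ 631., -255.]), array([393.,  82.])) (150, array([ 578., -159.]), array([397.,  46.])) (300, array([526., -64.]), array([402.,  -3.])) (450, array([473.,  31.]), array([410., -73.]))
(550, 200) (0, array([ 492., -341.]), array([459.,  88.])) (150, array([ 464., -231.]), array([459.,  51.])) (300, array([ 435., -121.]), array([460.,   1.])) (450, array([407., -11.]), array([461., -70.]))
(420, 330) (0, array([235.,  -7.]), array([490., 199.])) (150, array([251.,  45.]), array([488., 144.])) (300, array([267.,  98.]), array([487.,  72.])) (450, array([283., 150.]), array([484., -24.]))
[ 223. -564.  373.] [[ 0. -1. -0.]
 [-1. -0.  0.]
 [-0. -0. -1.]]
```

```bash
python3 -c "
import cv2
a=cv2.imread('pics/scene0.png')[0:210,320:560];b=cv2.imread('pics/top0.png')[90:390,360:560];c=cv2.imread('pics/wrist0.png')
a=cv2.resize(a,(400,350));b=cv2.resize(b,(400,600));c=cv2.resize(c,(333,250))
import numpy as np
o=np.zeros((600,800,3),np.uint8);o[:350,:400]=a;o[:600,400:]=b;o[350:,:333]=c
cv2.imwrite('pics/scope.png',o)"
```

```text
(no output)
```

View pics/scope.png

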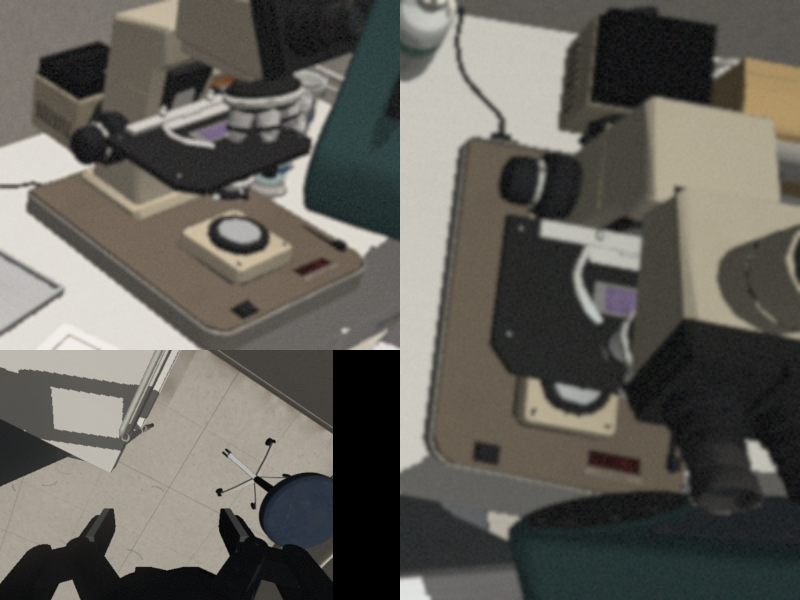

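The crop shows a tall microscope whose head and eyepieces reach toward the robot; I estimate about 400 mm high. I'll raise the arm well above it before crossing.

arm_command --targets "70 0 0 -200 0;70 0 0 -200 0;70 0 0 -200 0;70 0 0 -200 0;70 0 0 -450 0;70 0 0 -450 0;70 0 0 -450 0;70 0 0 -450 0;70 0 0 -450 0;70 0 0 -450 0" --grip_force 35

```text
time_s: 3.8
tool_pos: [144.3, -582.9, 657.1]
orientation: [0.993, 0.121, -0.0, -0.001]
ft_force: [0.1, -0.1, -1.1]
opening: 0.82
grasp_force: 0.0
```

arm_command --targets "70 180 -150 0 0;70 180 -150 0 0;70 180 -150 0 0;70 180 -150 0 0;70 360 -305 0 0;70 360 -305 0 0;70 360 -305 0 0;70 360 -305 0 0;70 473 -720 0 -0.5;70 473 -720 0 -1.0;70 473 -720 0 -1.397;70 473 -720 0 -1.397;70 473 -720 0 -1.397;70 473 -720 0 -1.397;70 473 -720 0 -1.397;70 473 -720 0 -1.397;70 473 -720 0 -1.397;70 473 -720 0 -1.397"

```text
time_s: 6.05
tool_pos: [430.0, 229.6, 657.4]
orientation: [0.683, 0.73, -0.001, -0.001]
ft_force: [0.8, -0.0, 0.1]
opening: 0.826
grasp_force: 0.0
```

```bash
python3 - <<'E'
from h import *
import fit
np.set_printoptions(precision=1,suppress=True)
n='wrist'; d=cam(n); save(d,'w1.png'); T=np.array(d['camera_from_world']); print(-T[:3,:3].T@T[:3,3])
fit.rect(n,'reagent_stand',8,0); fit.rect(n,'side_tray',13,0); fit.rect(n,'mount_tile',10,0)
for t in('red_cap_bottle','dropper_bottle','small_bottle','glass_box'):
    for k in spotter.spot_point(t,n)[:2]: print(n,t,round(k['conf'],2),k['xy'],back(d,k['xy'],4)[:2])
# predicted from top fit, yaw 3.9deg
c=np.array([551,351]);a=np.radians(3.9);Rm=np.array([[np.cos(a),-np.sin(a)],[np.sin(a),np.cos(a)]])
for p in[(16,54),(-30,0),(16,-54),(28,0)]: print(p,c+Rm@p)
E
python3 -c "
import cv2;i=cv2.imread('pics/w1.png');cv2.imwrite('pics/w1b.png',cv2.resize(i,(784,588)))"
```

```text
[425.2 309.7 822. ]
wrist reagent_stand 0.67 ctr [552.7 353.4] size [142.1 168. ] ang 3.8 centroid px [329.8  83.3]
wrist reagent_stand 0.26 ctr [539.1 168.1] size [134.4 142.3] ang 87.1 centroid px [320.4 162. ]
wrist side_tray 0.86 ctr [538.1 169.8] size [131.6 142.5] ang 87.1 centroid px [318.1 164.2]
wrist mount_tile 0.85 ctr [387.9 193.8] size [81.5 75. ] ang 9.4 centroid px [260.5 153.4]
wrist mount_tile 0.41 ctr [392.3 455.2] size [61.7 58.9] ang 64.8 centroid px [271.7  37.8]
wrist red_cap_bottle 0.63 [339.0, 114.9] [575.8 298.1]
wrist dropper_bottle 0.51 [338.1, 68.2] [559.7 407. ]
wrist small_bottle 0.52 [269.0, 118.4] [396.9 277.6]
wrist glass_box 0.75 [342.7, 90.8] [577.7 356.2]
wrist glass_box 0.22 [316.6, 165.5] [532. 164.]
(16, 54) [563.3 406. ]
(-30, 0) [521.1 349. ]
(16, -54) [570.6 298.2]
(28, 0) [578.9 352.9]
```

View pics/w1b.png

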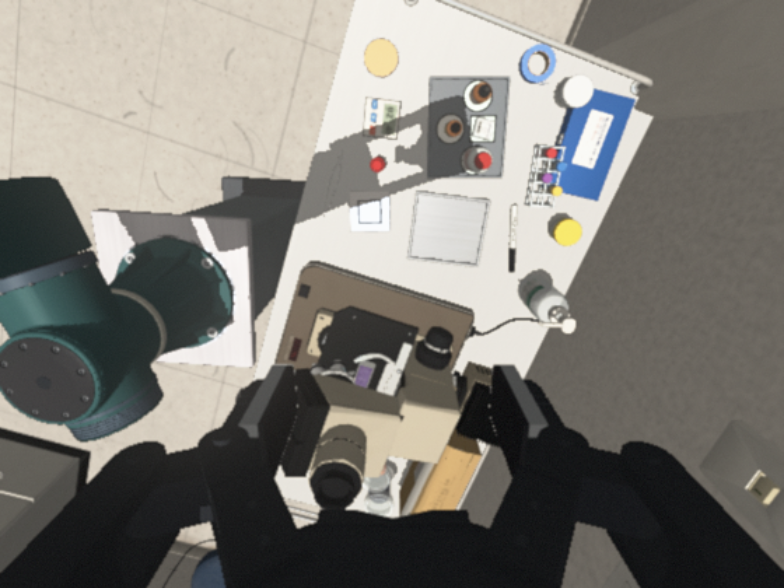

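The wrist view shows the stand with all three bottles and the box around (465,125), the empty tray at (448,228), the tile at (370,210), and the microscope below them. All the fits agree. I'll triangulate the eyepiece for forearm clearance.

Run:
```python
from h import *
np.set_printoptions(precision=0,suppress=True)
t=cam('top');w=cam('wrist'); print(arm.read_state()['qpos'].round(2))
def P(d): return np.diag([1,1,1])@np.array([[d['fx'],0,d['cx']],[0,d['fy'],d['cy']],[0,0,1]])@np.array(d['camera_from_world'])[:3]
for a,b in[((361+0+720/2-400/2,90+495/2),(336/1.4,490/1.4)),((360+340*.5/1,90+115/2),(437/1.4,378/1.4))]:
    X=cv2.triangulatePoints(P(t),P(w),np.array(a,float).reshape(2,1),np.array(b,float).reshape(2,1)); X=(X[:3]/X[3]).ravel(); print(X,proj(t,X)-a,proj(w,X)-b)
```

```text
[0. 0. 1. 0. 2. 0.]
[369. 340. 913.] [252. 338.] [ 211. -129.]
[367. 297. 853.] [-385. -640.] [ 678. -277.]
```

Run:
```python
from h import *
np.set_printoptions(precision=0,suppress=True)
t=cam('top');w=cam('wrist'); print((arm.read_state()['qpos']*100))
def P(d): return np.array([[d['fx'],0,d['cx']],[0,d['fy'],d['cy']],[0,0,1]])@np.array(d['camera_from_world'])[:3]
for a,b in[((521,337),(240,350)),((430,181),(311,248))]:
    X=cv2.triangulatePoints(P(t),P(w),np.array(a,float).reshape(2,1),np.array(b,float).reshape(2,1)); X=(X[:3]/X[3]).ravel(); print(X,proj(t,X)-a,proj(w,X)-b)
```

```text
[ 35.  12.  78.   0. 224.  28.]
[369. 340. 912.] [259. 350.] [ 215. -131.]
[530. -35. 101.] [-0.  0.] [0. 0.]
```

arm_command --targets "75 60 147 0 0;75 60 147 0 0;75 60 147 0 0;75 60 147 250 0;75 60 147 250 0;75 60 147 250 0;75 60 147 250 0;75 60 147 480 0;75 60 147 480 0;75 60 147 480 0;75 60 147 480 0;75 60 147 480 0;75 60 147 480 0"

```text
time_s: 8.43
tool_pos: [574.1, 300.8, 180.4]
orientation: [0.682, 0.731, 0.001, 0.001]
ft_force: [0.8, 0.1, -0.1]
opening: 0.877
grasp_force: 0.0
```

Run:
```python
from h import *
np.set_printoptions(precision=1,suppress=True)
n='wrist'; d=cam(n); save(d,'w2.png')
for t in('red_cap_bottle','dropper_bottle','small_bottle','glass_box'):
    for k in spotter.spot_point(t,n)[:2]: print(n,t,round(k['conf'],2),k['xy'],back(d,k['xy'],4)[:2])
print(arm.read_state()['tool_pos'])
```

```text
wrist red_cap_bottle 0.62 [281.4, 181.1] [576.2 299.9]
wrist red_cap_bottle 0.41 [278.2, 82.3] [565.6 404.4]
wrist dropper_bottle 0.62 [279.5, 79.7] [566.8 406.9]
wrist dropper_bottle 0.48 [279.3, 181.5] [573.9 299.2]
wrist small_bottle 0.76 [236.2, 132.9] [523.3 350.2]
wrist small_bottle 0.64 [130.0, 189.4] [402.7 278.2]
wrist glass_box 0.83 [287.8, 132.9] [579.4 354. ]
[573.9 300.7 180.6]
```

View pics/w2.png

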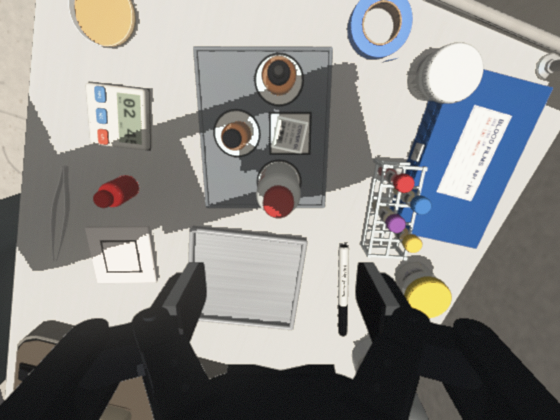

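The close wrist view puts the red bottle between the fingers' approach line at (280,190). The dropper is at (280,78), the small bottle at (236,133) and the box at (290,132). Everything agrees, so I'll pick the red bottle now.

arm_command --targets "75 0 -1 50 0;75 0 -1 50 0;75 0 -1 90 0;75 0 -1 90 0;75 0 -1 120 0;75 0 -1 141 0;75 0 -1 141 0;75 0 -1 141 0;30 0 -1 141 0;30 0 -1 141 0;30 0 -1 141 0;30 0 -1 141 0;30 0 -1 141 0;30 0 -1 141 0;30 0 -1 141 0;30 0 -1 141 0" --grip_force 35

```text
time_s: 10.68
tool_pos: [572.5, 300.5, 39.0]
orientation: [0.682, 0.731, 0.001, 0.0]
ft_force: [0.0, -0.1, 6.3]
opening: 0.489
grasp_force: 34.9
```

arm_command --targets "30 0 0 -20 0;30 0 0 -50 0;30 0 0 -80 0;30 -30 -10 -80 0;30 -70 -21 -80 0;30 -110 -34 -80 0;30 -145 -44 -80 0;30 -158 -48 -80 0;30 -158 -48 -80 0;30 -158 -48 -55 0;30 -158 -48 -30 0;30 -158 -48 -15 0;30 -158 -48 -6 0;30 -158 -48 -1 0;30 -158 -48 -1 0;30 -158 -48 -1 0"

```text
time_s: 12.68
tool_pos: [535.4, 139.4, 39.0]
orientation: [0.682, 0.731, 0.001, 0.0]
ft_force: [0.1, -0.4, 0.2]
opening: 0.489
grasp_force: 36.0
```

arm_command --targets "55 0 0 0 0;70 0 0 0 0;75 0 0 0 0;75 0 0 0 0;75 0 0 -40 0;75 0 0 -90 0;75 0 0 -150 0;75 0 0 -150 0;70 100 18 -150 0;70 200 37 -150 0;70 265 48 -150 0;70 265 48 -150 0;70 265 48 -150 0;70 265 48 -150 0"

```text
time_s: 14.42
tool_pos: [563.6, 407.3, 187.0]
orientation: [0.682, 0.732, -0.001, -0.0]
ft_force: [-0.8, -1.1, 0.4]
opening: 0.818
grasp_force: 0.0
```

```bash
python3 - <<'E'
from h import *
np.set_printoptions(precision=1,suppress=True)
print(arm.read_state()['tool_pos'])
for n in('top','scene'):
    d=cam(n); save(d,n+'1.png')
    for t in('red_cap_bottle','dropper_bottle'):
        for k in spotter.spot_point(t,n)[:1]: print(n,t,round(k['conf'],2),k['xy'],back(d,k['xy'],4)[:2])
E
python3 -c "
import cv2
cv2.imwrite('pics/scene1c.png',cv2.resize(cv2.imread('pics/scene1.png')[100:310,130:410],(800,600)))"
```

```text
[563.6 407.3 187. ]
scene red_cap_bottle 0.86 [322.8, 167.0] [532.5 140.4]
scene dropper_bottle 0.69 [212.8, 226.1] [566.9 410.5]
```

View pics/scene1c.png

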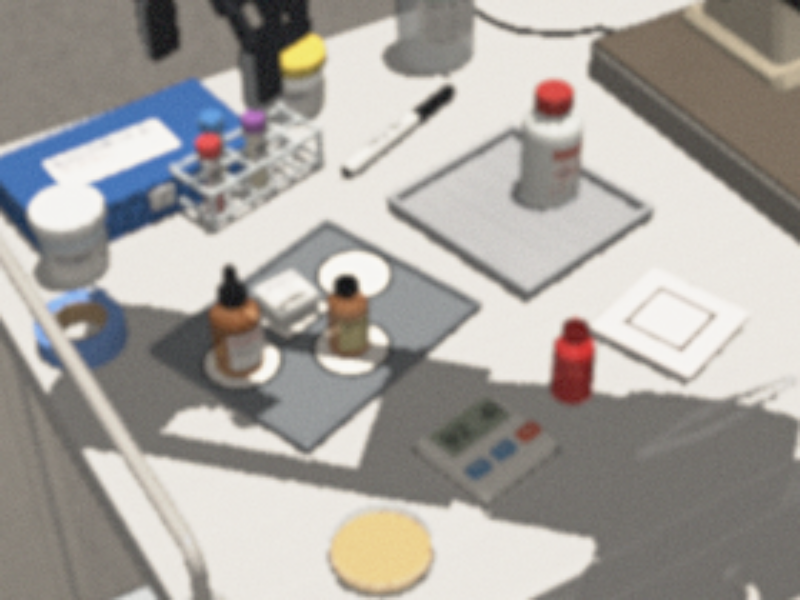

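The red bottle stands upright on the tray at crop (552,160). The dropper is at (235,330), the small bottle at (348,320). Next is the dropper.

arm_command --targets "70 0 1 50 0;70 0 1 100 0;70 0 1 130 0;70 0 1 150 0;70 0 1 161 0;70 0 1 161 0;70 0 1 161 0;20 0 1 161 0;20 0 1 161 0;20 0 1 161 0;20 0 1 161 0;20 0 1 161 0;20 0 1 161 0;20 0 1 161 0;20 0 1 161 0" --grip_force 25

```text
time_s: 16.6
tool_pos: [565.7, 407.3, 28.4]
orientation: [0.682, 0.731, 0.001, 0.0]
ft_force: [-1.6, -0.3, 6.2]
opening: 0.353
grasp_force: 24.6
```

arm_command --targets "20 0 0 -20 0;20 0 0 -55 0;20 0 0 -90 0;20 0 0 -90 0;20 -40 0 -90 0;20 -90 0 -90 0;20 -140 0 -90 0;20 -180 -1 -90 0;20 -200 -1 -90 0;20 -200 -1 -90 0;20 -200 -1 -60 0;20 -200 -1 -30 0;20 -200 -1 -15 0;20 -200 -1 -6 0;20 -200 -1 -1 0;20 -200 -1 -1 0;20 -200 -1 -1 0"

```text
time_s: 18.73
tool_pos: [578.8, 207.5, 29.2]
orientation: [0.682, 0.731, 0.001, 0.0]
ft_force: [-0.0, 0.5, -1.2]
opening: 0.353
grasp_force: 24.9
```

arm_command --targets "45 0 0 0 0;65 0 0 0 0;70 0 0 0 0;70 0 0 0 0;70 0 0 -40 0;70 0 0 -90 0;70 0 0 -120 0;70 0 0 -120 0;65 60 -20 -120 0;65 120 -38 -120 0;65 146 -46 -120 0;65 146 -46 -120 0;65 146 -46 -120 0;65 146 -46 -120 0"

```text
time_s: 20.48
tool_pos: [522.6, 348.5, 148.1]
orientation: [0.683, 0.731, -0.0, -0.0]
ft_force: [0.7, 0.1, -0.5]
opening: 0.763
grasp_force: 0.0
```

Run:
```python
from h import *
np.set_printoptions(precision=1,suppress=True)
print(arm.read_state()['tool_pos'])
for n in('top','scene'):
    d=cam(n); save(d,n+'2.png')
    for t in('red_cap_bottle','dropper_bottle','small_bottle'):
        for k in spotter.spot_point(t,n)[:2]: print(n,t,round(k['conf'],2),k['xy'],back(d,k['xy'],4)[:2])
```

```text
[522.6 348.5 148.1]
top dropper_bottle 0.52 [302.8, 179.0] [582.1 209.9]
top small_bottle 0.58 [242.5, 206.8] [527.7 350.4]
top small_bottle 0.31 [302.4, 181.5] [576.3 211.4]
scene red_cap_bottle 0.71 [321.7, 166.5] [535.2 140.7]
scene dropper_bottle 0.93 [284.4, 169.8] [584.  201.1]
scene small_bottle 0.91 [251.5, 220.1] [526.6 351.3]
scene small_bottle 0.6 [330.1, 233.3] [398.8 279.1]
```

arm_command --targets "52 2 1 50 0;52 2 1 90 0;52 2 1 115 0;52 2 1 128 0;52 2 1 128 0;52 2 1 128 0;15 2 1 128 0;15 2 1 128 0;15 2 1 128 0;15 2 1 128 0;15 2 1 128 0;15 2 1 128 0;15 2 1 128 0"

```text
time_s: 22.5
tool_pos: [524.0, 352.5, 21.7]
orientation: [0.682, 0.731, 0.001, 0.0]
ft_force: [0.0, -0.5, 5.7]
opening: 0.299
grasp_force: 24.6
```

arm_command --targets "15 0 0 -20 0;15 0 0 -50 0;15 0 0 -70 0;15 -40 -9 -70 0;15 -90 -20 -70 0;15 -130 -28 -70 0;15 -140 -30 -70 0;15 -140 -30 -70 0;15 -140 -30 -45 0;15 -140 -30 -20 0;15 -140 -30 -8 0;15 -140 -30 -1 0;15 -140 -30 -1 0;15 -140 -30 -1 0;35 -140 -30 -1 0;55 -140 -30 -1 0;55 -140 -30 -1 0;55 -140 -30 -1 0"

```text
time_s: 24.75
tool_pos: [502.8, 210.2, 21.6]
orientation: [0.682, 0.731, 0.0, -0.0]
ft_force: [0.6, 0.2, 0.5]
opening: 0.642
grasp_force: 0.0
```

arm_command --targets "55 0 0 -40 0;55 0 0 -90 0;60 0 0 -120 0;60 0 0 -120 0;60 60 40 -120 0;60 110 70 -120 0;60 137 85 -120 0;60 137 85 -120 0;60 137 85 -120 0;60 137 85 -120 0"

```text
time_s: 26.0
tool_pos: [577.2, 351.3, 140.9]
orientation: [0.683, 0.731, -0.001, -0.0]
ft_force: [-0.2, -0.4, 0.6]
opening: 0.7
grasp_force: 0.0
```

Run:
```python
from h import *
import fit
np.set_printoptions(precision=1,suppress=True)
print(arm.read_state()['tool_pos'])
for n in('wrist','scene','top'):
    d=cam(n); save(d,n+'3.png')
    fit.rect(n,'glass_box',21,0); fit.rect(n,'mount_tile',10,0)
    for t in('red_cap_bottle','dropper_bottle','small_bottle','glass_box'):
        for k in spotter.spot_point(t,n)[:2]: print(n,t,round(k['conf'],2),k['xy'],back(d,k['xy'],4)[:2])
a=cv2.resize(cv2.imread('pics/scene3.png')[120:300,170:410],(800,600)); cv2.imwrite('pics/s3c.png',a)
b=cv2.imread('pics/wrist3.png'); cv2.imwrite('pics/m3.png',np.hstack([cv2.resize(a,(400,300)),cv2.resize(b,(400,300))]))
```

```text
[577.2 351.3 140.9]
wrist glass_box 0.57 ctr [580.3 355.3] size [35.4 33.4] ang 81.9 centroid px [284.1 188.9]
wrist mount_tile 0.83 ctr [389.4 198.9] size [78.8 74.7] ang 4.9 centroid px [ 99.7 300.6]
wrist red_cap_bottle 0.62 [231.0, 354.2] [530.7 135.7]
wrist dropper_bottle 0.76 [272.6, 308.2] [578.1 206.7]
wrist small_bottle 0.8 [113.0, 236.4] [401.3 286.3]
wrist glass_box 0.86 [279.0, 187.0] [575.9 353.1]
scene glass_box 0.65 ctr [574.  360.7] size [37.7 41.8] ang 80.8 centroid px [228.2 203.7]
scene mount_tile 0.68 ctr [385.3 198.1] size [75.7 78.5] ang 3.6 centroid px [361.9 213.5]
scene red_cap_bottle 0.87 [324.2, 166.8] [530.8 138. ]
scene dropper_bottle 0.91 [285.8, 169.8] [581.9 199.1]
scene small_bottle 0.83 [310.1, 186.7] [510.3 205.7]
scene small_bottle 0.58 [329.5, 234.9] [397.  282.9]
scene glass_box 0.55 [230.8, 208.5] [577.9 355.8]
```

View pics/m3.png

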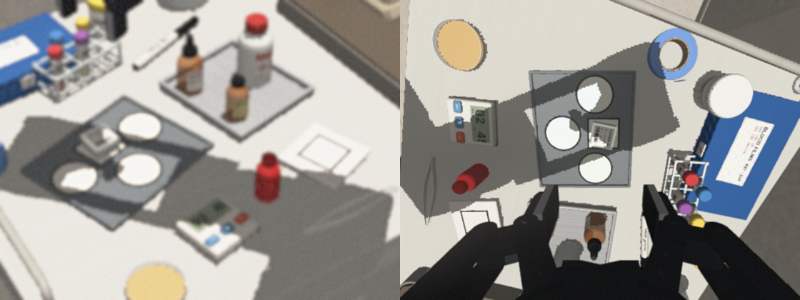

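The left half shows all three bottles standing on the tray. The right half shows the box at (603,133) between the empty pads. I'll pick up the box.

arm_command --targets "60 2 1 50 0;60 2 1 90 0;60 2 1 115 0;60 2 1 128 0;60 2 1 134 0;60 2 1 134 0;60 2 1 134 0;20 2 1 134 0;20 2 1 134 0;20 2 1 134 0;20 2 1 134 0;20 2 1 134 0;20 2 1 134 0;20 2 1 134 0" --grip_force 20

```text
time_s: 29.1
tool_pos: [579.0, 354.8, 7.5]
orientation: [0.682, 0.731, 0.0, -0.0]
ft_force: [-0.0, -0.5, -0.1]
opening: 0.238
grasp_force: 0.0
```

The fingers closed to 20 mm with no force, so the grasp missed. I'll look.

Run:
```python
from h import *
d=cam('wrist'); save(d,'w4.png'); e=cam('scene'); save(e,'s4.png')
a=cv2.resize(d['image'][:,:,::-1][100:400,150:450],(400,400)); b=cv2.resize(e['image'][:,:,::-1][150:270,170:290],(400,400),interpolation=cv2.INTER_CUBIC)
cv2.imwrite('pics/m4.png',np.hstack([a,b])); print(arm.read_state())
```

```text
{'time_s': 29.2, 'qpos': array([4.48041653e-01, 6.78018964e-01, 1.49944697e+00, 1.17190653e-04,
       9.64111675e-01, 3.78958482e-01]), 'joint_velocities': array([-0.00069394, -0.00092753, -0.00030574, -0.00131169,  0.00108695,
        0.00013767]), 'tau': array([-2.35623756e-04, -6.57616711e+01, -2.13757825e+01,  4.65454068e-04,
        1.37424686e-03, -3.09892323e-05]), 'tool_pos': array([579.02964191, 354.79360542,   7.54658514]), 'orientation': array([ 6.82289681e-01,  7.31081930e-01,  2.45014127e-05, -4.21143532e-05]), 'ft_force': array([-0.54715416,  0.13762   , -0.60165156]), 'ft_torque': array([-0.00296953,  0.01509578, -0.01801754]), 'grasp_force': 0.0, 'opening': 0.23254862086916125}
```

View pics/m4.png

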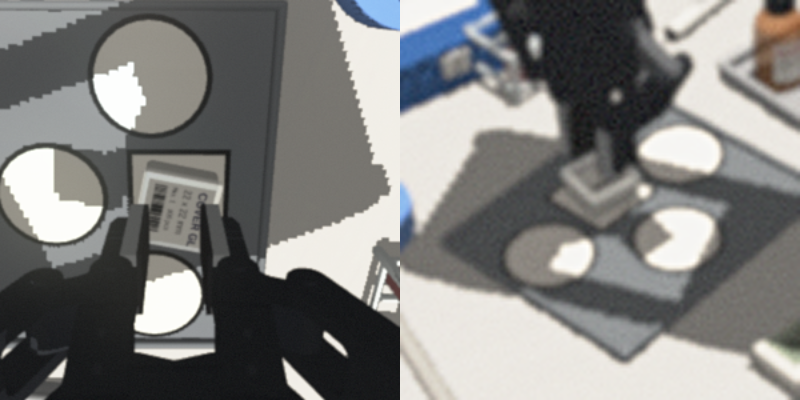

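Run:
```python
from h import *
np.set_printoptions(precision=2,suppress=True)
d=cam('wrist'); T=np.array(d['camera_from_world']); print(T[:3,:3],-T[:3,:3].T@T[:3,3],d['fx'],d['cx'],d['cy'])
p=np.array([579,354.8,7.5])
for z in(7.5,15,20,30): print(z,proj(d,[579,354.8,z]))
for k in spotter.silhouettes('glass_box','wrist')[:2]:
    m=k['pixels'].astype(np.uint8); c=max(cv2.findContours(m,0,1)[0],key=cv2.contourArea)
    print(k['conf'],cv2.boundingRect(c),cv2.boxPoints(cv2.minAreaRect(c)))
for q in((150,165),(222,182),(205,250),(140,225)): 
    u=(150+q[0]*.75,100+q[1]*.75); print(u,back(d,u,21)[:2])
```

```text
[[ 1.    0.07  0.  ]
 [ 0.07 -0.95  0.31]
 [ 0.02 -0.31 -0.95]] [573.59 434.75 172.23] 304.96820382922226 280.5184927692587 207.48365668051966
7.5 [279.91 248.09]
15 [279.9  253.87]
20 [279.9 258. ]
30 [279.89 266.99]
0.6 (253, 220, 65, 69) [[246.59 278.96]
 [259.3  217.98]
 [319.2  230.46]
 [306.49 291.44]]
(262.5, 223.75) [568.35 374.95]
(316.5, 236.5) [597.78 369.58]
(303.75, 287.5) [593.87 337.48]
(255.0, 268.75) [565.52 347.68]
```

Projected, the box is centred at about (581,356) with a yaw of about -0.15. It didn't turn, so the fingertips closed above it. I'll reopen, align to the box and go lower, watching the force.

arm_command --targets "40 0 0 0 0;60 0 0 -10 0;60 1 2 -30 0.1;60 1 2 -30 0.22;60 1 2 -30 0.22;60 1 2 -15 0.22;60 1 2 -5 0.22;60 1 2 0 0.22;60 1 2 3 0.22;60 1 2 5 0.22;60 1 2 5 0.22;60 1 2 5 0.22"

```text
time_s: 30.8
tool_pos: [581.2, 356.1, 2.9]
orientation: [0.758, 0.652, 0.0, 0.0]
ft_force: [0.3, 0.8, 0.4]
opening: 0.703
grasp_force: 0.0
```

Run:
```python
from h import *
d=cam('wrist'); save(d,'w5.png'); e=cam('scene'); save(e,'s5.png')
a=cv2.resize(d['image'][:,:,::-1][150:350,180:380],(400,400)); b=cv2.resize(e['image'][:,:,::-1][160:250,180:270],(400,400),interpolation=cv2.INTER_CUBIC)
cv2.imwrite('pics/m5.png',np.hstack([a,b]))
```

```text
(no output)
```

View pics/m5.png

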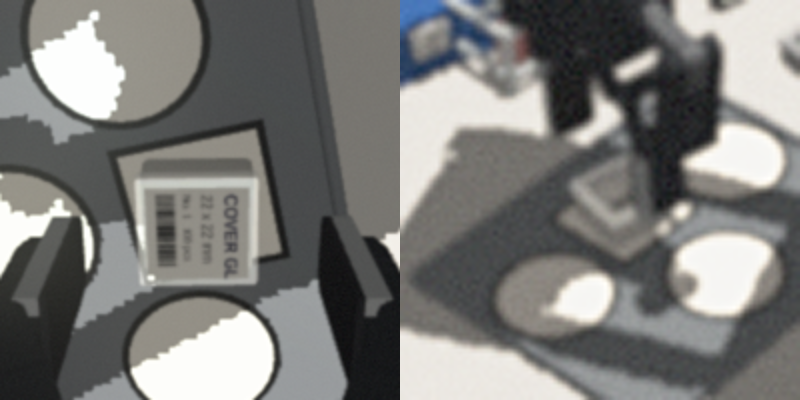

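Run:
```python
from h import *
from scipy.spatial.transform import Rotation as R
np.set_printoptions(precision=0,suppress=True)
d=cam('wrist'); s=arm.read_state(); M=R.from_quat(s['orientation']).as_matrix()
for dz in(0,-8,-13,-20,-30,-40):
    print(dz,*[(2*(proj(d,s['tool_pos']+M@np.array([x,y,dz]))-[180,150])) for y in(-30,30) for x in(11,-11)])
for k in spotter.silhouettes('glass_box','wrist')[:1]:
    m=k['pixels'].astype(np.uint8); c=max(cv2.findContours(m,0,1)[0],key=cv2.contourArea)
    print(k['conf'],cv2.boxPoints(cv2.minAreaRect(c))); 
for q in((135,180),(257,180),(255,285),(138,285)): print(back(d,(180+q[0]/2,150+q[1]/2),21)[:2], back(d,(180+q[0]/2,150+q[1]/2),35)[:2])
```

```text
0 [ 96. 162.] [100. 230.] [302. 162.] [298. 229.]
-8 [ 92. 174.] [ 96. 243.] [306. 174.] [302. 243.]
-13 [ 89. 181.] [ 93. 252.] [309. 181.] [305. 252.]
-20 [ 84. 192.] [ 89. 266.] [314. 192.] [309. 266.]
-30 [ 77. 210.] [ 82. 287.] [321. 210.] [316. 287.]
-40 [ 68. 230.] [ 74. 311.] [329. 230.] [323. 311.]
0.6 [[246. 229.]
 [310. 229.]
 [310. 293.]
 [246. 293.]]
[567. 372.] [569. 378.]
[598. 367.] [598. 374.]
[594. 336.] [594. 345.]
[562. 340.] [565. 350.]
```

Run:
```python
from h import *
from scipy.spatial.transform import Rotation as R
np.set_printoptions(precision=0,suppress=True)
d=cam('scene'); s=arm.read_state(); M=R.from_quat(s['orientation']).as_matrix()
for dz in(0,-13,-20,-30,-40):
    print(dz,*[(proj(d,s['tool_pos']+M@np.array([x,y,dz]))-[180,160])/.225+[400,0] for y in(-37,37) for x in(11,-11)])
```

```text
0 [649. 273.] [692. 250.] [552. 180.] [594. 159.]
-13 [647. 250.] [690. 228.] [549. 157.] [592. 137.]
-20 [646. 238.] [690. 215.] [547. 145.] [591. 124.]
-30 [644. 220.] [688. 197.] [545. 127.] [589. 106.]
-40 [643. 201.] [687. 179.] [543. 109.] [587.  88.]
```

Both views put the fingertips about 30 mm behind the stated TCP at this opening, at z≈35. So I'll descend further in small steps, watching the force, and then close.

arm_command --targets "60 0 -1 4 0;60 0 -1 8 0;60 0 -1 12 0;60 0 -1 14 0;60 0 -1 16 0;60 0 -1 16 0"

```text
time_s: 31.8
tool_pos: [579.9, 356.0, -13.6]
orientation: [0.758, 0.652, -0.0, -0.0]
ft_force: [-0.0, -0.2, -0.7]
opening: 0.703
grasp_force: 0.0
```

arm_command --targets "50 0 0 0 0;45 0 0 0 0;40 0 0 0 0;36 0 0 0 0;30 0 0 0 0;24 0 0 0 0;20 0 0 0 0;20 0 0 0 0;20 0 0 0 0;20 0 0 0 0" --grip_force 20

```text
time_s: 33.05
tool_pos: [580.1, 356.2, -13.3]
orientation: [0.758, 0.652, 0.0, -0.0]
ft_force: [-0.7, -0.1, 3.2]
opening: 0.384
grasp_force: 20.3
```

The box is gripped: 33 mm opening at 20 N. Moving it to the tile.

arm_command --targets "20 0 0 -15 0;20 0 0 -50 0;20 0 0 -90 0;20 -30 -27 -90 -0.08;20 -70 -63 -90 -0.16;20 -110 -99 -90 -0.235;20 -150 -134 -90 -0.235;20 -180 -161 -90 -0.235;20 -188 -168 -90 -0.235;20 -188 -168 -90 -0.235;20 -188 -168 -60 -0.235;20 -188 -168 -40 -0.235;20 -188 -168 -25 -0.235;20 -188 -168 -25 -0.235;20 -188 -168 -25 -0.235"

```text
time_s: 34.92
tool_pos: [387.1, 196.2, 11.9]
orientation: [0.677, 0.736, 0.001, 0.0]
ft_force: [-0.7, 0.2, -1.1]
opening: 0.381
grasp_force: 20.0
```

```bash
python3 - <<'E'
from h import *
import fit
np.set_printoptions(precision=1,suppress=True)
d=cam('wrist'); save(d,'w6.png'); s=arm.read_state(); print(s['tool_pos'],s['opening'],s['grasp_force'])
fit.rect('wrist','mount_tile',10,0); fit.rect('wrist','glass_box',21+12,0)
d=cam('scene'); fit.rect('scene','mount_tile',10,0); fit.rect('scene','glass_box',33,0)
E
python3 -c "
import cv2;i=cv2.imread('pics/w6.png');cv2.imwrite('pics/w6b.png',i[120:400,140:420])"
```

```text
[386.9 196.1  12. ] 0.3831713228395164 20.003485679626465
wrist mount_tile 0.93 ctr [385.4 208.3] size [75.1 49.4] ang 4.8 centroid px [277.7 218.8]
wrist glass_box 0.7 ctr [387.1 189.2] size [36.5 43.2] ang 6.8 centroid px [279.1 273.9]
scene mount_tile 0.63 ctr [385.7 198.2] size [79.2 80.9] ang 3.5 centroid px [362.7 215.3]
scene glass_box 0.5 ctr [395.6 192.3] size [30.7 55.3] ang 33.3 centroid px [362.6 199.5]
```

View pics/w6b.png

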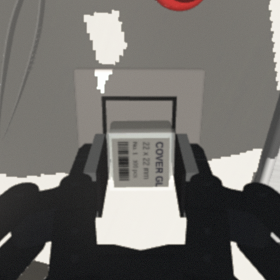

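The box is held square over the tile, outline visible around (140,140). Lowering and releasing.

arm_command --targets "20 0 -1 10 0;20 0 -1 15 0;20 0 -1 18 0;20 0 -1 18.5 0;20 0 -1 18.5 0;36 0 -1 18.5 0;45 0 -1 18.5 0;55 0 -1 18.5 0;55 0 -1 18.5 0;55 0 -1 18.5 0;60 0 -1 0 0;60 0 -1 -40 0;60 0 -1 -100 0;60 0 -1 -150 0;60 0 -1 -150 0;60 0 -1 -150 0"

```text
time_s: 37.42
tool_pos: [384.1, 195.2, 161.3]
orientation: [0.677, 0.736, -0.0, -0.0]
ft_force: [-1.2, -0.2, -1.1]
opening: 0.699
grasp_force: 0.0
```

Run:
```python
from h import *
import fit
np.set_printoptions(precision=1,suppress=True)
s=arm.read_state(); print(s['tool_pos'],s['orientation'])
for n in('wrist','scene','top'):
    d=cam(n); save(d,n+'7.png')
    fit.rect(n,'mount_tile',10,0); fit.rect(n,'glass_box',27,0)
    for t in('red_cap_bottle','dropper_bottle','small_bottle'):
        for k in spotter.spot_point(t,n)[:2]: print(n,t,round(k['conf'],2),back(d,k['xy'],4)[:2])
b=cv2.imread('pics/wrist7.png'); a=cv2.imread('pics/scene7.png')[120:300,190:430]; cv2.imwrite('pics/m7.png',np.hstack([cv2.resize(a,(400,300)),cv2.resize(b,(400,300))]))
```

```text
[384.1 195.2 161.3] [ 0.7  0.7 -0.  -0. ]
wrist mount_tile 0.86 ctr [386.6 194.5] size [77.4 76.7] ang 4.8 centroid px [281.8 172. ]
wrist glass_box 0.55 ctr [385.4 194.7] size [33.4 35.4] ang 5.9 centroid px [281.9 188.6]
wrist red_cap_bottle 0.93 [537.6 134.6]
wrist dropper_bottle 0.89 [583.8 206.3]
wrist small_bottle 0.88 [400.5 282.4]
wrist small_bottle 0.76 [503.5 204.3]
scene mount_tile 0.86 ctr [385.1 198.1] size [80. 81.] ang 5.6 centroid px [359.5 219.1]
scene glass_box 0.8 ctr [381.6 201.1] size [38.3 47.3] ang 6.9 centroid px [364.5 207.7]
scene red_cap_bottle 0.74 [536.6 135.6]
scene red_cap_bottle 0.5 [540.7 174.5]
scene dropper_bottle 0.88 [585.1 206.5]
scene small_bottle 0.75 [510.8 201.5]
scene small_bottle 0.56 [398.8 289.4]
top mount_tile 0.84 ctr [383.7 206.2] size [73.8 52.6] ang 5.5 centroid px [306.5 271.3]
top glass_box 0.51 ctr [381.2 200.7] size [37.4 23.5] ang 28.5 centroid px [319.6 266.9]
top dropper_bottle 0.54 [574.6 207.9]
top small_bottle 0.63 [396.1 281.1]
top small_bottle 0.43 [497.  210.5]
```

View pics/m7.png

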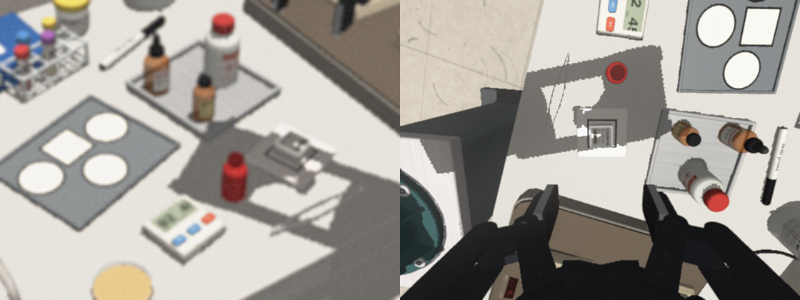

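The box sits centred on the tile outline, within about 2 mm, and all three bottles stand on the tray. I'll return the bottles in reverse order, small first.

arm_command --targets "55 1 40 0 0.014;55 3 80 0 0.014;55 5 119.5 0 0.014;55 5 119.5 0 0.014;55 5 119.5 0 0.014;55 5 119.5 50 0.014;55 5 119.5 90 0.014;55 5 119.5 120 0.014;55 5 119.5 140 0.014;55 5 119.5 140 0.014;55 5 119.5 140 0.014;15 5 119.5 140 0.014;15 5 119.5 140 0.014;15 5 119.5 140 0.014;15 5 119.5 140 0.014;15 5 119.5 140 0.014;15 5 119.5 140 0.014" --grip_force 25

```text
time_s: 40.75
tool_pos: [503.9, 210.7, 22.6]
orientation: [0.682, 0.731, 0.001, 0.0]
ft_force: [-1.5, -0.4, 6.1]
opening: 0.294
grasp_force: 24.2
```

arm_command --targets "15 0 0 -20 0;15 0 0 -50 0;15 0 0 -70 0;15 40 9 -70 0;15 90 20 -70 0;15 130 28 -70 0;15 140 30 -70 0;15 140 30 -70 0;15 140 30 -45 0;15 140 30 -20 0;15 140 30 -8 0;15 140 30 -1 0;15 140 30 -1 0;15 140 30 -1 0;35 140 30 -1 0;52 140 30 -1 0;55 140 30 -1 0;55 140 30 -1 0"

```text
time_s: 43.0
tool_pos: [523.4, 352.2, 22.6]
orientation: [0.682, 0.731, 0.0, -0.0]
ft_force: [0.1, -0.2, -0.2]
opening: 0.645
grasp_force: 0.0
```

arm_command --targets "55 0 0 -40 0;55 0 0 -90 0;60 0 0 -125 0;60 0 0 -125 0;70 -60 20 -125 0;70 -110 35 -125 0;70 -148 45 -125 0;70 -148 45 -125 0;70 -148 45 -125 0;70 -148 45 -80 0;70 -148 45 -40 0;70 -148 45 -20 0;70 -148 45 -7 0;70 -148 45 -7 0;70 -148 45 -7 0"

```text
time_s: 44.88
tool_pos: [579.3, 208.3, 30.4]
orientation: [0.682, 0.732, 0.001, 0.0]
ft_force: [0.3, 0.2, 0.4]
opening: 0.818
grasp_force: 0.0
```

arm_command --targets "50 0 0 0 0;20 0 0 0 0;20 0 0 0 0;20 0 0 0 0;20 0 0 0 0;20 0 0 0 0;20 0 0 0 0;20 0 0 0 0"

```text
time_s: 45.88
tool_pos: [579.1, 207.8, 30.4]
orientation: [0.682, 0.731, 0.0, 0.0]
ft_force: [-1.7, 0.6, 7.1]
opening: 0.352
grasp_force: 24.4
```

arm_command --targets "20 0 0 -20 0;20 0 0 -55 0;20 0 0 -95 0;20 0 0 -95 0;20 40 0 -95 0;20 90 0 -95 0;20 140 0 -95 0;20 180 0 -95 0;20 200 0 -95 0;20 200 0 -95 0;20 200 0 -60 0;20 200 0 -30 0;20 200 0 -15 0;20 200 0 -6 0;20 200 0 -1 0;20 200 0 -1 0;20 200 0 -1 0"

```text
time_s: 48.0
tool_pos: [565.2, 407.5, 31.4]
orientation: [0.682, 0.731, 0.001, 0.0]
ft_force: [0.3, -0.9, -0.2]
opening: 0.351
grasp_force: 24.8
```

arm_command --targets "40 0 0 0 0;60 0 0 0 0;70 0 0 0 0;70 0 0 0 0;70 0 0 -40 0;70 0 0 -90 0;70 0 0 -150 0;70 0 0 -150 0;75 -100 -18 -150 0;75 -200 -37 -150 0;75 -265 -49 -150 0;75 -265 -49 -150 0;75 -265 -49 -150 0;75 -265 -49 -150 0"

```text
time_s: 49.75
tool_pos: [534.0, 138.5, 180.1]
orientation: [0.683, 0.731, -0.0, -0.0]
ft_force: [-0.1, 0.1, 0.4]
opening: 0.877
grasp_force: 0.0
```

arm_command --targets "75 1 1 50 0;75 1 1 90 0;75 1 1 120 0;75 1 1 142 0;75 1 1 142 0;75 1 1 142 0;30 1 1 142 0;30 1 1 142 0;30 1 1 142 0;30 1 1 142 0;30 1 1 142 0;30 1 1 142 0;30 1 1 142 0;30 1 1 142 0" --grip_force 35

```text
time_s: 51.5
tool_pos: [536.0, 140.6, 39.7]
orientation: [0.682, 0.731, 0.001, 0.0]
ft_force: [-1.7, 0.7, 5.4]
opening: 0.491
grasp_force: 34.8
```

arm_command --targets "30 0 0 -20 0;30 0 0 -50 0;30 0 0 -80 0;30 30 10 -80 0;30 70 21 -80 0;30 110 34 -80 0;30 145 44 -80 0;30 158 48 -80 0;30 158 48 -80 0;30 158 48 -55 0;30 158 48 -30 0;30 158 48 -15 0;30 158 48 -6 0;30 158 48 -1 0;30 158 48 -1 0;30 158 48 -1 0"

```text
time_s: 53.5
tool_pos: [572.6, 301.6, 40.1]
orientation: [0.682, 0.731, 0.001, 0.0]
ft_force: [-0.3, 0.2, -1.1]
opening: 0.485
grasp_force: 36.0
```

arm_command --targets "55 0 0 0 0;70 0 0 0 0;75 0 0 0 0;75 0 0 0 0;75 0 0 -40 0;75 0 0 -90 0;75 0 0 -150 0;75 0 0 -200 0;75 -100 -80 -250 0;75 -100 -80 -250 0;75 -100 -80 -250 0;75 -100 -80 -250 0"

```text
time_s: 55.0
tool_pos: [499.5, 195.9, 290.1]
orientation: [0.682, 0.731, 0.001, 0.0]
ft_force: [-0.5, -0.6, -0.3]
opening: 0.876
grasp_force: 0.0
```

Run:
```python
from h import *
import fit
np.set_printoptions(precision=1,suppress=True)
s=arm.read_state(); print(s['tool_pos'],s['time_s'])
for n in('wrist','scene','top'):
    d=cam(n); save(d,n+'9.png')
    fit.rect(n,'mount_tile',10,0); fit.rect(n,'glass_box',27,0)
    for t in('red_cap_bottle','dropper_bottle','small_bottle','bench_timer','culture_dish'):
        for k in spotter.spot_point(t,n)[:2]: print(n,t,round(k['conf'],2),back(d,k['xy'],4)[:2])
b=cv2.imread('pics/wrist9.png'); a=cv2.imread('pics/scene9.png')[130:310,170:410]; cv2.imwrite('pics/m9.png',np.hstack([cv2.resize(a,(400,300)),cv2.resize(b,(400,300))]))
```

```text
[499.5 195.9 290.1] 55.0
wrist mount_tile 0.55 ctr [388.  193.7] size [77.4 76. ] ang 4.0 centroid px [212.8 158. ]
wrist glass_box 0.74 ctr [387.3 194.8] size [35.6 33.8] ang 4.0 centroid px [200.8 162.5]
wrist red_cap_bottle 0.87 [579.9 296.9]
wrist dropper_bottle 0.57 [571. 406.]
wrist small_bottle 0.87 [400.7 277.9]
wrist small_bottle 0.68 [522.6 349.8]
wrist bench_timer 0.73 [397.5 358. ]
scene mount_tile 0.95 ctr [385.9 199.6] size [78.5 80.6] ang 4.9 centroid px [360.6 218.2]
scene glass_box 0.84 ctr [381.  201.5] size [39.  48.4] ang 5.6 centroid px [364.6 209.3]
scene red_cap_bottle 0.58 [565.4 299.6]
scene small_bottle 0.78 [522.2 348.7]
scene small_bottle 0.74 [401.7 280. ]
scene bench_timer 0.77 [390.3 360. ]
scene culture_dish 0.61 [389.6 463.4]
scene culture_dish 0.22 [397.3 367.8]
top mount_tile 0.69 ctr [385.  193.9] size [76.  76.6] ang 5.0 centroid px [314.3 266.5]
top glass_box 0.78 ctr [383.  193.6] size [34.3 36.5] ang 5.0 centroid px [321.3 266.4]
top red_cap_bottle 0.68 [564.2 291.2]
top dropper_bottle 0.66 [563.9 410.9]
top small_bottle 0.6 [521.9 357.9]
top small_bottle 0.48 [401.5 289.2]
top bench_timer 0.86 [402.4 364. ]
top culture_dish 0.75 [388.9 460.7]
```

View pics/m9.png

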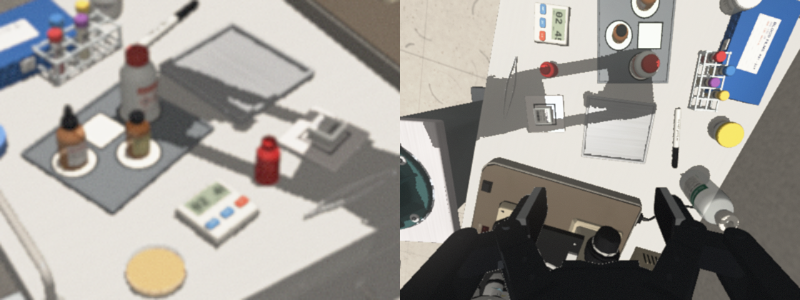

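All three bottles stand upright on their original pads, the box is centred on the tile, and the timer and dish have not moved. The gripper is clear of everything, so I'm handing in.

```bash
python3 -c "
from rig import arm
print(arm.finish_job())"
```

```text
the job is handed in; nothing more can be done
None
```

I handed the job in at about 55 s: the box is on the tile within about 2 mm of its middle, the three bottles are back upright on their own marks, and the timer and dish are untouched; the hand-in returned no verdict.

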